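# Start the ring finisher with its hold-to-run key

## Task

First slide the amber guard window of the ring-finishing machine fully shut. Then take the red-headed key out of the green bur block, work it fully home into the brass key switch past its sticky pins (wiggle it a little if it binds), turn it clockwise, seen from above, a quarter turn up to the stop against the return spring, and finish while still gripping the key and holding it turned, with the window shut. Leave the other things on the bench alone.

Things in the scene. Friction and masses are not known exactly. Their poses are not given: they have to be found in the camera images.
- machine: Grey ring-finishing machine, fixed, 240 (x) by 380 (y) by 100 mm high; origin at the centre of its underside, frame turned about z only. Far half of the deck: two rails along y carry the window over a chamber at y -160 to -20 mm. Near strip: key switch at (-70, 80) mm, red stop button (-75, -30), 18 mm high, not used; green lamp (-60, 155), 6 mm high.
- window (a joint): Slide of the amber guard window along the machine's y, m: 0 = fully shut against its stop (towards the machine's -y), up to 0.13 open towards +y. Starts 0.07 to 0.13 open, stays where it is left; sliding takes 2 to 3 N.
- window_handle (a point): Point inside the window's black upright handle, mid-block, 13 mm below its top, 127 mm above the bench. The handle is 50 (machine x) by 14 (machine y: grip or push across this) by 34 mm high, on the 5 mm window, whose upper face is 106 mm above the bench. Moves with the window; axes as the machine's.
- switch (a joint): Angle of the brass key-switch plug, rad: 0 = rest, grows as the key turns clockwise seen from above, stop at 1.45. A spring turns it back (0.02 N m at rest, 0.09 N m at the stop), so it must be held. The key has some 0.15 rad of play in the slot: the hand must turn that much farther than the plug.
- switch_mouth (a point): Centre of the key slot's mouth in the brass plug, flush with the deck, 100 mm above the bench; z up, x along the slot; turns with the plug. Slot 16 (x) by 8 (y) mm, 30 deep. Two pairs of sticky spring pins, 10 and 20 mm down, narrow it to 4 mm in y; the key's tapered tip parts them with some 5 to 15 N downward. Plug 24 by 21 mm, steel bezel 45 mm diameter, flush.
- key: Key, 68 mm long, 50 g, fits either way round; origin at the blade's tip, z up to the head, x along its width. Blade 14 (x) by 6 (y) mm up to z 26, lowest 6 mm tapered to 8 by 3; collar 22 by 12, z 26 to 30, rests on the mouth when home (tip 26 mm down); red head 30 by 10 mm, z 30 to 68: grip across the 10. Stands upright, blade in the green block, collar on its top: lift straight up 26 mm.
- bur_block: Green bur block, fixed, 100 (x) by 56 (y) by 40 mm high; origin at the centre of its underside. The key's slot is at (22, 0) mm, long side along the block's x. Steel burs stand up to 50 mm above its top at x -40 to -14 mm.
- ring_a: bystander: steel finger ring, 24 mm across, 6 mm high, on the grey mat
- ring_b: bystander: copper-coloured finger ring, 24 mm across, 6 mm high, on the grey mat
- ring_c: bystander: brass finger ring, 24 mm across, 6 mm high, on the near strip of the machine's deck, about (-80, -120) mm in the machine's frame
- cup: bystander: grey plastic cup, 72 mm across, 85 mm high; origin at its base
- hammer: bystander: hammer lying on the bench
- file: bystander: flat file with yellow handle, about 210 mm long, lying on the bench

How it is judged:
By the outcome, as a careful person would: the job done as asked, in the order asked, and still so for the second after the job is handed in, while the arm keeps its last pose, push and grip.
It also fails if it takes over 64 s, if anything falls off the work surface, if the arm or the gripper's body presses on something with over 40 N, if the wrist force passes 120 N, or if a joint passes its speed limit or range.

## Robot

A 7-joint arm with a two-finger parallel gripper is mounted at the origin on the work surface. World frame = base frame: x ahead of the robot, y to its left, z up, the work surface at z = 0. Lengths are in m, angles in rad, forces in N, time in s.
With the tool pointing down it reaches from about 0.4 to 0.85 m from the base axis. Payload 4.5 kg.
Tool frame: the origin (TCP) lies midway between the tips of the shut fingers; the grasp point (between the pads) lies r.grip_point_offset behind it (r.grip_point_offset is the distance from the TCP to the grasp point, in m); z points along the fingers, y is the line along which they close (so a half turn about z gives the same grasp; the last joint's range is limited). The gripper opens to 88 mm and grips with 3 to 60 N. Pads are 18 mm wide; open, the fingers measure 123 mm over their backs; the gripper's body (75 mm by 187 mm) begins 45 mm behind the grasp point.
Start: joints at [-1.073, 0.689, -0.195, 1.565, 0.157, 0.902, -0.215], TCP at [0.28, 0.559, 0.239] pointing down, gripper open.
Joint ranges: [-3.01, 3.01], [-0.46, 2.08], [-1.47, 1.51], [0.13, 2.56], [-1, 4.14], [0.04, 2.09], [-2.66, 2.66]. Speed limits (rad/s): [2.57, 2.57, 3.14, 3.14, 3.14, 3.14, 3.14].

## Interface

Orientations are given as a unit quaternion [x, y, z, w].
In Python, from plant import r gives the robot as it stands.
- The arm moves only by the shell command python3 -m jog 'ROWS' [FORCE]. ROWS is JSON, a list of rows, each an object of numbers: "wx", "wy", "wz": the turn, a rotation vector about the world's x, y, z as a fraction of full scale; "dx", "dy", "dz": the shift along the world's x, y, z as a fraction of full scale; "hand": the closure, from 0 (fully open) to 1 (shut). In form: [{"wx": .., "wy": .., "wz": .., "dx": .., "dy": .., "dz": .., "hand": ..}, ...]. A call has 1 to 5 rows; each row shifts and turns the commanded pose from where the row before left it; what a row does not reach is not made up. Full scale, the value 1, is 0.25 m for a shift and 2 rad for a turn. A row lasts 1/12 s, in which the tool goes at most 41.7 mm and 7.16 degrees, less where a joint would pass 70% of its speed; a pose out of reach is approached as far as the arm can. A call with a number of a shift or a turn outside -1 to 1 is refused whole. A call with a gripper value outside its range is refused whole. The fingers move at their own pace and stop on an object; FORCE is the grip in N (left out, the last holds). Time passes only in rows, so rows that do not move let the fingers close. It gives the time, the measured TCP pose, the force, the opening and the grip force at its end, in the units of the state.
- r.get_state(): the state, without advancing time (a new reading comes with each control period).
- r.snapshot(name): name is "side" or "top" or "wrist"; returns the picture (480x640x3 uint8, red, green, blue); there is no depth.
- r.camera_info(name): a dict with "mtx" (3x3 intrinsics, pixels), "R" (3x3) and "t" (3): a world point X has camera coordinates R X + t. Camera axes: x right, y down, z forward; pixel columns grow to the right and rows downward; lengths in m; the calibration is good to about 2 mm. A picture is of the moment at which its call begins: read the wrist's pose just before it. camera_info takes no time and is no camera call; for the wrist camera it gives the pose at the moment of the call.
- r.finish_job(): hands the job in; it is judged then, once.
Trained networks look in the newest picture that a camera, given by its name, has taken for a name from the list of things; names that differ only in an ending like _2 or _b are one class to them, and where a whole thing is asked for, a point or a joint stands for the part that bears it (a point fixed in the world has none). Each returns a list of dicts, best first, with "p" (0 to 1); they miss things now and then, are a little off and sometimes report something else, mostly with a low value. They report only what shows in the picture. A call takes as long as a camera call.
- r.search_frame(camera, query): "bbox" ([left, top, right, bottom] in pixels, round what is visible of it).
- r.masks_of(camera, query): "region" (480x640 bool, what is visible of it) and "bbox" ([left, top, right, bottom] in pixels, round what is visible of it).
The state is a dict: "clock": time; "q": joint angles; "qd": joint speeds; "joint_torque": joint torques, N m; "tool_pos": TCP position; "eef_rot": TCP orientation; "contact_force": force on the tool from outside, world axes, zero at the start; "moment": the same for the moment, N m; "opening": opening from 0.0 (shut) to 1.0 (fully open); "finger_force": force on a finger pad.
Only numpy, scipy, OpenCV 4.12 (cv2) and the standard library are available. Lean on these libraries where they do the work, as an engineer would, in place of code of your own. Each camera call takes 0.05 s, during which the arm holds its last target. There are 200 camera calls.

## Working session

There is one attempt and no reset: what is moved stays moved. The work goes in short steps, Python scripts to look and compute and a shell command to move; the robot and the scene stay as the last step left them, time stands still between calls to the robot, and variables do not carry over. Pictures are saved under pics/ and viewed, at most 10 in all, crops included, and the job is handed in when it is done.

```bash
ls; mkdir -p pics; python3 - <<'E'
from plant import r
import cv2,numpy as np
s=r.get_state();print(s['clock'],s['tool_pos'],s['eef_rot'],s['opening'],r.grip_point_offset)
ims=[]
for n in ['top','side']:
    im=r.snapshot(n); cv2.imwrite(f'pics/{n}0.png',im[:,:,::-1])
    c=r.camera_info(n);print(n,np.round(c['mtx'],1).tolist(),np.round(c['R'],3).tolist(),np.round(c['t'],3).tolist())
    for q in ['machine','window_handle','switch_mouth','key','bur_block','cup','ring_c']:
        try: print(q,[(np.round(d['bbox']).tolist(),round(d['p'],2)) for d in r.search_frame(n,q)[:2]])
        except Exception as e: print(q,e)
E
```

```text
pics
0.0 [0.27938981 0.55837118 0.23791264] [ 2.29827795e-01  9.73230875e-01 -9.11340605e-04 -1.34504965e-04] 0.996997847145093 0.0187
top [[433.6, 0.0, 321.8], [0.0, 433.6, 239.3], [0.0, 0.0, 1.0]] [[0.009, -1.0, 0.001], [-0.98, -0.009, -0.2], [0.2, 0.001, -0.98]] [-0.05, 0.536, 1.097]
machine [([285.0, 181.0, 439.0, 283.0], 0.72)]
window_handle [([337.0, 186.0, 394.0, 236.0], 0.79)]
switch_mouth [([329.0, 246.0, 338.0, 258.0], 0.52)]
key [([212.0, 232.0, 222.0, 244.0], 0.49)]
bur_block [([202.0, 228.0, 232.0, 269.0], 0.57)]
cup [([123.0, 309.0, 162.0, 341.0], 0.63)]
ring_c []
side [[589.7, 0.0, 330.4], [0.0, 589.7, 240.2], [0.0, 0.0, 1.0]] [[0.724, -0.69, 0.003], [-0.37, -0.392, -0.842], [0.582, 0.609, -0.539]] [-0.419, 0.272, 1.171]
machine [([274.0, 212.0, 467.0, 360.0], 0.6)]
window_handle [([344.0, 226.0, 426.0, 277.0], 0.94), ([380.0, 294.0, 388.0, 307.0], 0.58)]
switch_mouth []
key [([254.0, 206.0, 264.0, 223.0], 0.5)]
bur_block [([231.0, 222.0, 274.0, 248.0], 0.61)]
cup [([140.0, 204.0, 167.0, 241.0], 0.82), ([382.0, 296.0, 386.0, 301.0], 0.51)]
ring_c [([380.0, 295.0, 389.0, 304.0], 0.58), ([429.0, 415.0, 441.0, 426.0], 0.55)]
```

```bash
python3 - <<'E'
import cv2,numpy as np
a=cv2.imread('pics/top0.png')[150:360,100:460]
b=cv2.imread('pics/side0.png')[180:380,180:500]
cv2.imwrite('pics/t1.png',cv2.resize(a,(800,466),interpolation=cv2.INTER_CUBIC))
cv2.imwrite('pics/s1.png',cv2.resize(b,(800,500),interpolation=cv2.INTER_CUBIC))
E
```

```text
(no output)
```

View pics/t1.png

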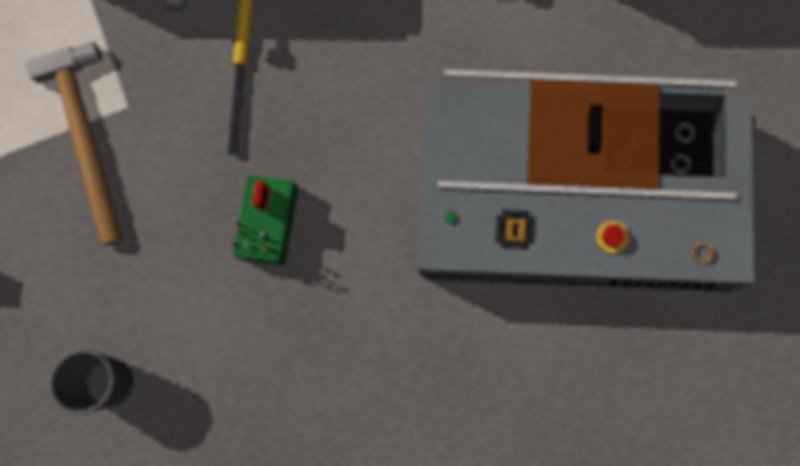

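View pics/s1.png

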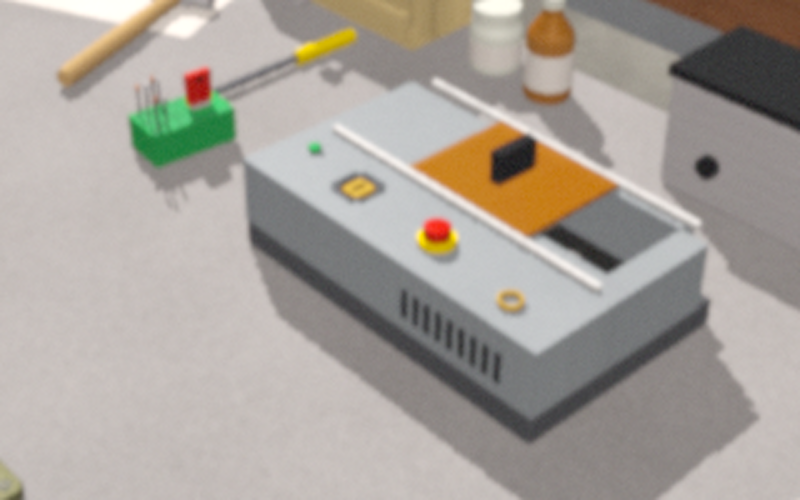

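The top crop shows the switch at crop pixel (515,230), the stop button at (612,236), the lamp at (450,217), the handle at (595,129) and the key head at (259,190). The window is partly open, and shut is to the right (-y). The side crop agrees, with the switch at (358,187), the button at (437,229) and the lamp at (315,148).

```bash
cat > h.py <<'E'
import numpy as np,cv2
from plant import r
from scipy.optimize import least_squares
from scipy.spatial.transform import Rotation as Ro
def proj(c,X):
    p=c['mtx']@(c['R']@np.asarray(X,float).reshape(-1,3).T+c['t'].reshape(3,1)); return (p[:2]/p[2]).T
def ray(c,uv,z):
    d=c['R'].T@np.linalg.solve(c['mtx'],[uv[0],uv[1],1.]);o=-c['R'].T@c['t'];return o+d*(z-o[2])/d[2]
def fit(obs,x0):
    """obs: (cam,uv,local xyz); planar pose x,y,yaw"""
    def f(p):
        R=Ro.from_euler('z',p[2]).as_matrix()
        return np.concatenate([proj(c,R@np.array(l)+[p[0],p[1],0])[0]-uv for c,uv,l in obs])
    s=least_squares(f,x0,loss='soft_l1');return s.x,f(s.x).reshape(-1,2)
def st():
    s=r.get_state();R=Ro.from_quat(s['eef_rot']).as_matrix()
    return s,R
E
python3 - <<'E'
from h import *
T=r.camera_info('top');S=r.camera_info('side')
t=lambda x,y:np.array([100+x/2.2222,150+y/2.219]);s=lambda x,y:np.array([180+x/2.5,180+y/2.5])
o=[(T,t(515,230),(-.07,.08,.1)),(T,t(612,236),(-.075,-.03,.118)),(T,t(450,217),(-.06,.155,.106)),
(S,s(358,187),(-.07,.08,.1)),(S,s(437,229),(-.075,-.03,.118)),(S,s(315,148),(-.06,.155,.106)),
(T,t(420,270),(-.12,.19,.1)),(T,t(752,281),(-.12,-.19,.1)),(S,s(537,352),(-.12,-.19,.1)),(S,s(247,163),(-.12,.19,.1))]
p,e=fit(o,[.5,-.1,0]);print('machine',p,np.round(e,1).tolist())
R=Ro.from_euler('z',p[2]).as_matrix()
print('switch',R@[-.07,.08,.1]+[*p[:2],0])
for n,uv,z in[('handle T',t(595,129),.137),('ringc',t(703,253),.106)]:
    c=T;X=ray(c,uv,z);print(n,X,R.T@(X-[*p[:2],0]))
X=ray(S,s(513,160),.124);print('handle S',X,R.T@(X-[*p[:2],0]))
X=ray(T,t(259,184),.082);print('key head top T',X)
X=ray(S,s(199,74),.082);print('key head top S',X)
for q in[(247,176),(297,183),(286,264),(235,258)]:print(ray(T,t(*q),.04))
E
```

```text
machine [ 0.55797717 -0.15267658 -0.02898602] [[-0.1, 0.2], [0.6, -0.1], [-0.4, 0.6], [0.7, 0.1], [0.9, -1.5], [0.2, -1.1], [-1.9, 0.2], [0.4, 1.0], [0.6, 0.9], [-1.4, -1.9]]
switch [ 0.49032513 -0.07068145  0.1       ]
handle T [ 0.60054367 -0.15945261  0.137     ] [ 0.04274501 -0.00553953  0.137     ]
ringc [ 0.46546689 -0.28273922  0.106     ] [-0.08870195 -0.13268914  0.106     ]
handle S [ 0.59901795 -0.16084248  0.124     ] [ 0.04126021 -0.00697303  0.124     ]
key head top T [0.54565548 0.22796641 0.082     ]
key head top S [0.53094079 0.22366934 0.082     ]
[0.5646017  0.25360493 0.04      ]
[0.55645306 0.19243404 0.04      ]
[0.45731589 0.20061422 0.04      ]
[0.46396855 0.26187715 0.04      ]
```

```bash
python3 -m jog '[{"dx":0.07,"dy":-0.148,"wz":0.055,"hand":1},{"dx":0.07,"dy":-0.148,"wz":0.055,"hand":1},{"dx":0.07,"dy":-0.148,"wz":0.055,"hand":1},{"dx":0.07,"dy":-0.148,"wz":0.055,"hand":1},{"dx":0.07,"dy":-0.148,"hand":1}]' 20; python3 -m jog '[{"dx":0.07,"dy":-0.148,"hand":1},{"dx":0.07,"dy":-0.148,"hand":1},{"dx":0.07,"dy":-0.148,"hand":1},{"dx":0.07,"dy":-0.148,"hand":1},{"dx":0.07,"dy":-0.148,"hand":1}]'
python3 -m jog '[{"dx":0.07,"dy":-0.148,"hand":1},{"dx":0.07,"dy":-0.148,"hand":1},{"dx":0.07,"dy":-0.148,"hand":1},{"dx":0.07,"dy":-0.148,"hand":1},{"dx":0.07,"dy":-0.148,"hand":1}]'
python3 -m jog '[{"dx":0.07,"dy":-0.148,"hand":1},{"dx":0.07,"dy":-0.148,"hand":1},{"dx":0.02,"dy":-0.06,"hand":1},{"hand":1},{"hand":1}]'
python3 - <<'E'
from h import *
s,R=st();print(s['q'],s['tool_pos'],np.round(R,3).tolist())
c=r.camera_info('wrist');cv2.imwrite('pics/w1.png',r.snapshot('wrist')[:,:,::-1])
print('cam pos',-c['R'].T@c['t'],np.round(c['R'],3).tolist(),c['mtx'][0])
E
```

```text
[-1.07315633  0.68906235 -0.19456386  1.56527872  0.15728405  0.90247135
 -0.21508813] [0.27962627 0.55901067 0.238771  ] [[-0.894, 0.447, 0.0], [0.447, 0.894, 0.0], [0.0, 0.0, -1.0]]
cam pos [0.21484237 0.59139738 0.38510862] [[0.448, 0.894, 0.0], [0.858, -0.429, 0.282], [0.253, -0.126, -0.959]] [382.76678403   0.         315.77834365]invalid input
invalid input
invalid input
invalid input
```

View pics/w1.png

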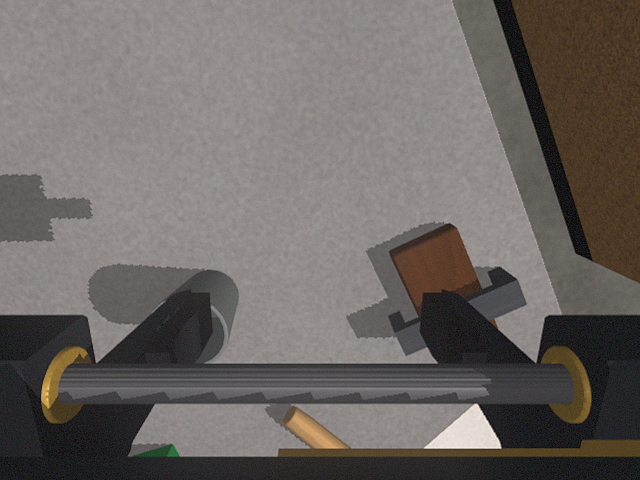

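The moves were refused, so the arm is still at its start pose. The wrist view shows only the cup and a far clamp. I'll send complete rows with every key.

```bash
python3 -m jog '[{"wx":0,"wy":0,"wz":0.055,"dx":0.07,"dy":-0.148,"dz":0,"hand":1},{"wx":0,"wy":0,"wz":0.055,"dx":0.07,"dy":-0.148,"dz":0,"hand":1},{"wx":0,"wy":0,"wz":0.055,"dx":0.07,"dy":-0.148,"dz":0,"hand":1},{"wx":0,"wy":0,"wz":0.055,"dx":0.07,"dy":-0.148,"dz":0,"hand":1},{"wx":0,"wy":0,"wz":0,"dx":0.07,"dy":-0.148,"dz":0,"hand":1}]' 20
```

```text
clock: 1.27
tool_pos: [0.3677, 0.3722, 0.2388]
eef_rot: [0.009, 1.0, 0.0, 0.0]
contact_force: [-0.0, -0.5, 0.6]
opening: 0.646
finger_force: 0.0
```

```bash
python3 -m jog '[{"wx":0,"wy":0,"wz":0,"dx":0.133,"dy":-0.084,"dz":0,"hand":1},{"wx":0,"wy":0,"wz":0,"dx":0.133,"dy":-0.084,"dz":0,"hand":1},{"wx":0,"wy":0,"wz":0,"dx":0.133,"dy":-0.084,"dz":0,"hand":1},{"wx":0,"wy":0,"wz":0,"dx":0.133,"dy":-0.084,"dz":0,"hand":1},{"wx":0,"wy":0,"wz":0,"dx":0.133,"dy":-0.084,"dz":0,"hand":1}]'
python3 -m jog '[{"wx":0,"wy":0,"wz":0,"dx":0.133,"dy":-0.084,"dz":0,"hand":1},{"wx":0,"wy":0,"wz":0,"dx":0.133,"dy":-0.084,"dz":0,"hand":1},{"wx":0,"wy":0,"wz":0,"dx":0,"dy":0,"dz":0,"hand":1},{"wx":0,"wy":0,"wz":0,"dx":0,"dy":0,"dz":0,"hand":1}]'
python3 - <<'E'
from h import *
s,R=st();print(s['q'],s['tool_pos'])
c=r.camera_info('wrist');cv2.imwrite('pics/w2.png',r.snapshot('wrist')[:,:,::-1])
np.savez('w2.npz',**c)
print('cam pos',-c['R'].T@c['t'])
for q in['key','bur_block']:
    for d in r.masks_of('wrist',q)[:1]:
        rr=cv2.minAreaRect(np.argwhere(d['region'])[:,::-1].astype(np.float32));print(q,d['p'],d['bbox'],rr)
E
```

```text
clock: 1.68
tool_pos: [0.5349, 0.2675, 0.239]
eef_rot: [0.012, 1.0, 0.0, 0.0]
contact_force: [0.3, 1.1, -0.6]
opening: 0.267
finger_force: 0.0
clock: 2.02
tool_pos: [0.6019, 0.2241, 0.2381]
eef_rot: [0.015, 1.0, -0.0, 0.0]
contact_force: [0.7, 0.0, -0.3]
opening: 0.006
finger_force: 0.0
[-0.23603266  0.72782817 -0.3618865   1.50459041  0.29251995  0.96272221
  0.85934977] [0.6018771  0.22412625 0.23813306]
cam pos [0.52938673 0.22628436 0.38442873]
key 0.66 [313.2, 117.0, 330.6, 157.0] ((321.05078125, 137.08616638183594), (14.97690486907959, 40.32670593261719), 3.1798300743103027)
bur_block 0.75 [287.6, 44.6, 365.3, 170.6] ((324.66925048828125, 107.046142578125), (69.18048858642578, 126.80223846435547), 3.9451863765716553)
```

View pics/w2.png

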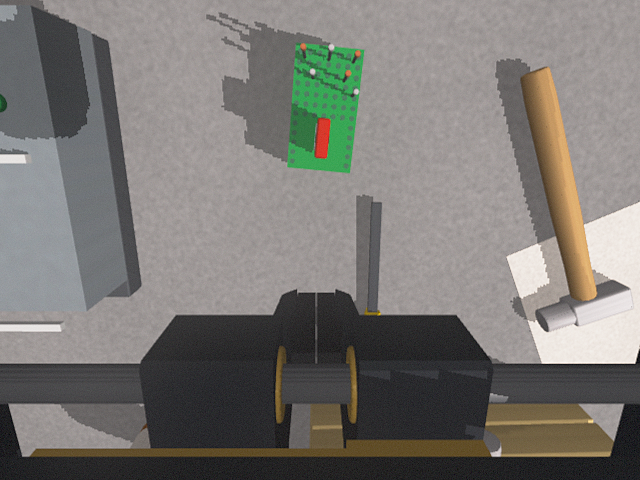

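The wrist view shows the red key head at about (322,138) and the green block with corners near (297,43), (364,49), (351,172) and (289,165). The view is clear.

```bash
python3 - <<'E'
from h import *
c=dict(np.load('w2.npz'));im=cv2.imread('pics/w2.png');h=cv2.cvtColor(im,cv2.COLOR_BGR2HSV).astype(int)
def blob(lo,hi,win,z):
    m=(h[...,0]>=lo)&(h[...,0]<=hi)&(h[...,1]>140)&(h[...,2]>50)
    w=np.zeros_like(m);w[win[1]:win[3],win[0]:win[2]]=1;m&=w
    p=np.argwhere(m)[:,::-1];X=np.array([ray(c,q,z)[:2] for q in p]).astype(np.float32)
    rr=cv2.minAreaRect(X*1000);print(len(p),rr);return
blob(0,8,(300,105,345,170),.082)
blob(45,85,(270,30,380,185),.04)
for q in[(297,43),(364,49),(351,172),(289,165)]:print(ray(c,q,.04)[:2])
E
python3 -m jog '[{"wx":0,"wy":0,"wz":0,"dx":0,"dy":-0.165,"dz":0,"hand":1},{"wx":0,"wy":0,"wz":0,"dx":0,"dy":-0.165,"dz":0,"hand":1},{"wx":0,"wy":0,"wz":0,"dx":0,"dy":-0.165,"dz":0,"hand":1},{"wx":0,"wy":0,"wz":0,"dx":0,"dy":-0.165,"dz":0,"hand":1},{"wx":0,"wy":0,"wz":0,"dx":0,"dy":-0.165,"dz":0,"hand":1}]'
python3 -m jog '[{"wx":0,"wy":0,"wz":0,"dx":0,"dy":-0.165,"dz":0,"hand":1},{"wx":0,"wy":0,"wz":0,"dx":0,"dy":-0.165,"dz":0,"hand":1},{"wx":0,"wy":0,"wz":0,"dx":0,"dy":-0.165,"dz":0,"hand":1},{"wx":0,"wy":0,"wz":0,"dx":0,"dy":0,"dz":0,"hand":1}]'
python3 - <<'E'
from h import *
s,R=st();print(s['q'],s['tool_pos'])
c=r.camera_info('wrist');cv2.imwrite('pics/w3.png',r.snapshot('wrist')[:,:,::-1])
np.savez('w3.npz',**c)
print('cam pos',-c['R'].T@c['t'])
E
```

```text
481 ((534.6144409179688, 230.6996612548828), (9.504913330078125, 28.965885162353516), 84.25516510009766)
5239 ((512.80224609375, 233.26742553710938), (55.54584884643555, 99.26195526123047), 82.90052795410156)
[0.46043057 0.21283997]
[0.46648246 0.26726452]
[0.56529061 0.25629114]
[0.55754041 0.20150805]
clock: 2.58
tool_pos: [0.5988, 0.021, 0.2392]
eef_rot: [0.01, 1.0, 0.0, 0.0]
contact_force: [1.5, -0.8, 0.6]
opening: 0.004
finger_force: 0.0
clock: 2.92
tool_pos: [0.5983, -0.114, 0.2385]
eef_rot: [0.018, 1.0, -0.004, -0.001]
contact_force: [-0.2, -1.0, -0.1]
opening: 0.006
finger_force: 0.0
[ 0.32785393  0.68542128 -0.3913785   1.60993047  0.32110426  0.91140369
  1.35272894] [ 0.59832783 -0.11397737  0.23847515]
cam pos [ 0.5261665  -0.11037233  0.38490419]
```

View pics/w3.png

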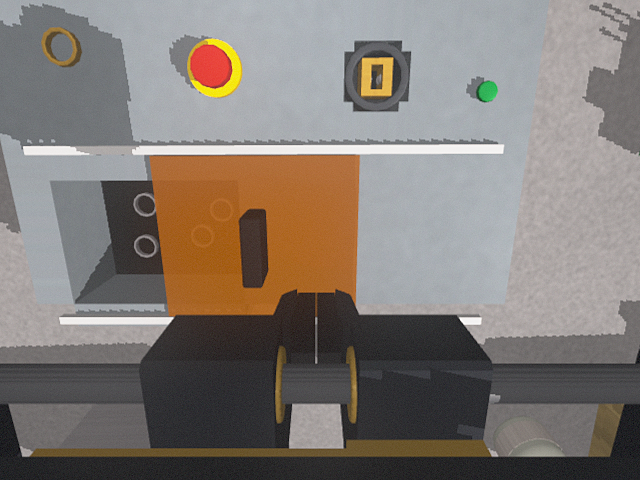

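The view shows the switch at (376,77) with its slot along the image vertical (machine x), and the handle at about (254,248). The fingers hang clear to its right (+y side). I'll descend and push.

```bash
python3 - <<'E'
from h import *
c=dict(np.load('w3.npz'));im=cv2.imread('pics/w3.png')
S=ray(c,(376.5,77),.1);B=ray(c,(210,66),.118);L=ray(c,(487,90.5),.106);C=ray(c,(61,46.5),.106)
print(S,B,L,C)
p,e=fit([(c,np.array(u),l) for u,l in[((376.5,77),(-.07,.08,.1)),((210,66),(-.075,-.03,.118)),((487,90.5),(-.06,.155,.106))]],[.558,-.153,-.03])
print(p,np.round(e,1).tolist())
R=Ro.from_euler('z',p[2]).as_matrix()
print('switch',R@[-.07,.08,.1]+[*p[:2],0])
print('handle base right',ray(c,(267,285),.106),ray(c,(267,212),.14),ray(c,(358,220),.106), ray(c,(152,220),.106))
cv2.imwrite('pics/sw.png',cv2.resize(im[35:120,335:420],(510,510),interpolation=cv2.INTER_CUBIC))
E
python3 -m jog '[{"wx":0,"wy":0,"wz":0,"dx":0,"dy":0,"dz":-0.163,"hand":1},{"wx":0,"wy":0,"wz":0,"dx":0,"dy":0,"dz":-0.163,"hand":1},{"wx":0,"wy":0,"wz":0,"dx":0,"dy":0,"dz":-0.163,"hand":1},{"wx":0,"wy":0,"wz":0,"dx":0,"dy":0,"dz":0,"hand":1}]'
```

```text
[ 0.49151765 -0.06966788  0.1       ] [ 0.48328049 -0.17879829  0.118     ] [0.50344338 0.00424897 0.106     ] [ 0.46589442 -0.279418    0.106     ]
[ 0.55911494 -0.15164352 -0.02880588] [[0.0, -0.1], [-1.0, 0.0], [1.1, 0.2]]
switch [ 0.49144813 -0.06966058  0.1       ]
handle base right [ 0.64008367 -0.15496916  0.106     ] [ 0.57511645 -0.14587236  0.14      ] [ 0.59027236 -0.08340663  0.106     ] [ 0.58505923 -0.23733019  0.106     ]
clock: 3.3
tool_pos: [0.5942, -0.0998, 0.1098]
eef_rot: [0.01, 1.0, 0.001, -0.007]
contact_force: [-1.2, 0.2, -0.1]
opening: 0.002
finger_force: 0.0
```

View pics/sw.png

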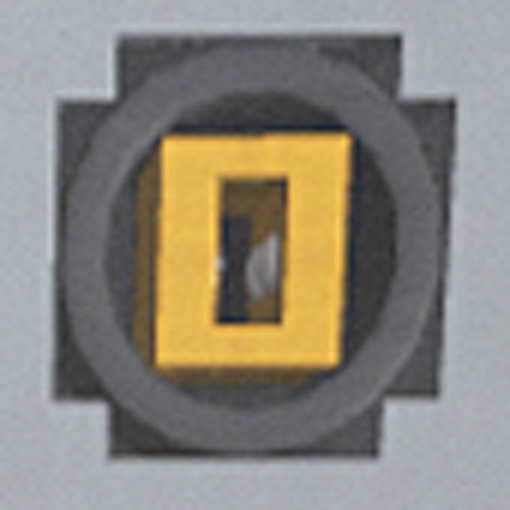

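```bash
python3 -m jog '[{"wx":0,"wy":0,"wz":0,"dx":0,"dy":0,"dz":0.01,"hand":1},{"wx":0,"wy":0,"wz":0,"dx":0,"dy":-0.05,"dz":0,"hand":1},{"wx":0,"wy":0,"wz":0,"dx":0,"dy":-0.05,"dz":0,"hand":1},{"wx":0,"wy":0,"wz":0,"dx":0,"dy":-0.05,"dz":0,"hand":1},{"wx":0,"wy":0,"wz":0,"dx":0,"dy":-0.05,"dz":0,"hand":1}]'
python3 -m jog '[{"wx":0,"wy":0,"wz":0,"dx":0,"dy":-0.06,"dz":0,"hand":1},{"wx":0,"wy":0,"wz":0,"dx":0,"dy":-0.06,"dz":0,"hand":1},{"wx":0,"wy":0,"wz":0,"dx":0,"dy":-0.06,"dz":0,"hand":1}]'
```

```text
clock: 3.72
tool_pos: [0.6013, -0.1544, 0.1214]
eef_rot: [0.012, 1.0, 0.0, 0.002]
contact_force: [0.6, 2.1, 3.3]
opening: 0.01
finger_force: 1.6
clock: 3.97
tool_pos: [0.5999, -0.1997, 0.1196]
eef_rot: [0.012, 1.0, 0.0, 0.0]
contact_force: [-0.6, 3.7, 2.8]
opening: 0.006
finger_force: 1.7
```

```bash
python3 -m jog '[{"wx":0,"wy":0,"wz":0,"dx":0,"dy":-0.04,"dz":0,"hand":1},{"wx":0,"wy":0,"wz":0,"dx":0,"dy":-0.02,"dz":0,"hand":1}]'
python3 -m jog '[{"wx":0,"wy":0,"wz":0,"dx":0,"dy":-0.02,"dz":0,"hand":1},{"wx":0,"wy":0,"wz":0,"dx":0,"dy":-0.01,"dz":0,"hand":1}]'
```

```text
clock: 4.13
tool_pos: [0.5993, -0.2164, 0.1188]
eef_rot: [0.013, 1.0, -0.001, -0.0]
contact_force: [0.8, 0.7, 0.3]
opening: 0.005
finger_force: 1.2
clock: 4.3
tool_pos: [0.5992, -0.221, 0.1186]
eef_rot: [0.012, 1.0, 0.0, -0.001]
contact_force: [-0.7, 5.5, 3.3]
opening: 0.007
finger_force: 3.3
```

```bash
python3 -m jog '[{"wx":0,"wy":0,"wz":0,"dx":0,"dy":-0.01,"dz":0,"hand":1},{"wx":0,"wy":0,"wz":0,"dx":0,"dy":-0.01,"dz":0,"hand":1}]'
python3 -m jog '[{"wx":0,"wy":0,"wz":0,"dx":0,"dy":-0.01,"dz":0,"hand":1},{"wx":0,"wy":0,"wz":0,"dx":0,"dy":-0.01,"dz":0,"hand":1}]'
```

```text
clock: 4.47
tool_pos: [0.5991, -0.221, 0.1186]
eef_rot: [0.01, 1.0, 0.003, -0.001]
contact_force: [-3.1, 11.0, 4.3]
opening: 0.007
finger_force: 6.0
clock: 4.63
tool_pos: [0.5991, -0.221, 0.1187]
eef_rot: [0.009, 1.0, 0.006, -0.002]
contact_force: [-4.0, 19.0, 7.4]
opening: 0.007
finger_force: 9.9
```

```bash
python3 -m jog '[{"wx":0,"wy":0,"wz":0,"dx":0,"dy":0.15,"dz":0,"hand":1},{"wx":0,"wy":0,"wz":0,"dx":0,"dy":0,"dz":0.16,"hand":1},{"wx":0,"wy":0,"wz":0,"dx":0,"dy":0,"dz":0.16,"hand":1},{"wx":0,"wy":0,"wz":-0.02,"dx":-0.02,"dy":0.155,"dz":0.0,"hand":0.5},{"wx":0,"wy":0,"wz":-0.02,"dx":-0.02,"dy":0.155,"dz":0,"hand":0.5}]'
python3 -m jog '[{"wx":0,"wy":0,"wz":0,"dx":-0.03,"dy":0.155,"dz":0,"hand":0.5},{"wx":0,"wy":0,"wz":0,"dx":-0.03,"dy":0.155,"dz":0,"hand":0.5},{"wx":0,"wy":0,"wz":0,"dx":-0.03,"dy":0.155,"dz":0,"hand":0.5},{"wx":0,"wy":0,"wz":0,"dx":-0.03,"dy":0.155,"dz":0,"hand":0.5},{"wx":0,"wy":0,"wz":0,"dx":-0.03,"dy":0.155,"dz":0,"hand":0.5}]'
python3 -m jog '[{"wx":0,"wy":0,"wz":0,"dx":-0.03,"dy":0.155,"dz":0,"hand":0.5},{"wx":0,"wy":0,"wz":0,"dx":-0.02,"dy":0.15,"dz":0,"hand":0.5},{"wx":0,"wy":0,"wz":0,"dx":0,"dy":0.15,"dz":0,"hand":0.5},{"wx":0,"wy":0,"wz":0,"dx":0,"dy":0,"dz":0,"hand":0.5},{"wx":0,"wy":0,"wz":0,"dx":0,"dy":0,"dz":0,"hand":0.5}]'
```

```text
clock: 5.05
tool_pos: [0.5914, -0.1183, 0.2012]
eef_rot: [0.056, 0.998, -0.001, 0.003]
contact_force: [0.8, 1.2, -0.5]
opening: 0.13
finger_force: 0.0
clock: 5.47
tool_pos: [0.5517, 0.0795, 0.1989]
eef_rot: [0.052, 0.999, -0.001, 0.0]
contact_force: [0.6, 0.3, -0.1]
opening: 0.497
finger_force: 0.0
clock: 5.88
tool_pos: [0.5392, 0.1952, 0.1989]
eef_rot: [0.049, 0.999, 0.0, 0.0]
contact_force: [-0.6, -1.5, -0.1]
opening: 0.496
finger_force: 0.0
```

```bash
python3 - <<'E'
from h import *
s,R=st();print(s['tool_pos'],'tool y deg',np.degrees(np.arctan2(R[1,1],R[0,1])),'tilt',R[:,2])
p=[.55911,-.15164];M=Ro.from_euler('z',-.0288).as_matrix()
T=r.camera_info('top');im=r.snapshot('top');cv2.imwrite('pics/t2.png',im[:,:,::-1])
print([(d['bbox'],d['p']) for d in r.search_frame('top','window_handle')[:1]])
S=r.camera_info('side');im=r.snapshot('side')
print([(d['bbox'],d['p']) for d in r.search_frame('side','window_handle')[:1]])
cv2.imwrite('pics/s2.png',cv2.resize(im[180:380,180:500,::-1],(800,500)))
E
```

```text
[0.53921833 0.1951825  0.19889201] tool y deg 84.41104751059306 tilt [ 2.67729294e-04  9.27693455e-04 -9.99999534e-01]
[([368.4, 188.8, 429.6, 236.5], 0.62)]
[([369.2, 241.8, 453.7, 291.6], 0.75)]
```

View pics/s2.png

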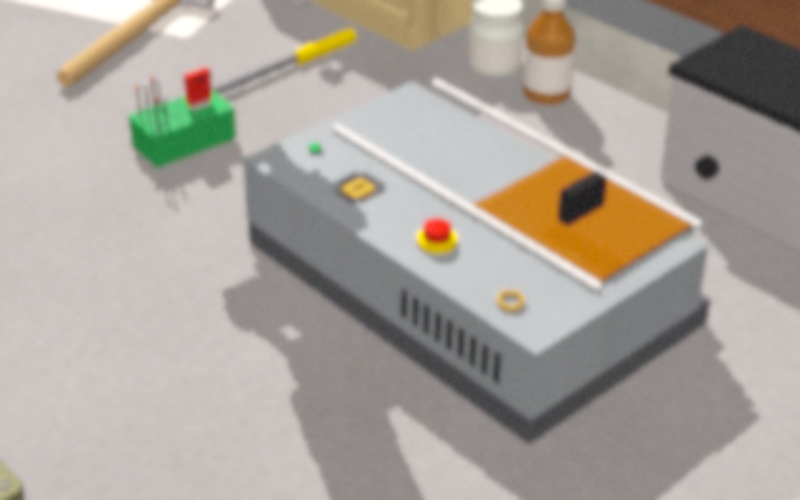

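The side view shows the window fully over the chamber, at the end of its rails. Next is the key.

```bash
python3 -m jog '[{"wx":0,"wy":0,"wz":0,"dx":-0.019,"dy":0.143,"dz":0,"hand":0.5},{"wx":0,"wy":0,"wz":-0.006,"dx":0,"dy":0,"dz":-0.13,"hand":0.5},{"wx":0,"wy":0,"wz":0,"dx":0,"dy":0,"dz":-0.13,"hand":0.5},{"wx":0,"wy":0,"wz":0,"dx":0,"dy":0,"dz":0,"hand":0.5},{"wx":0,"wy":0,"wz":0,"dx":0,"dy":0,"dz":0,"hand":0.5}]'; python3 - <<'E'
from h import *
s,R=st();print(s['tool_pos'],'tool y deg',np.degrees(np.arctan2(R[1,1],R[0,1])),'tilt',R[:,2])
E
```

```text
clock: 6.5
tool_pos: [0.5345, 0.2255, 0.133]
eef_rot: [0.059, 0.998, -0.002, -0.002]
contact_force: [0.5, -0.1, 0.7]
opening: 0.497
finger_force: 0.0
[0.53447088 0.22549089 0.13299937] tool y deg 83.25729543888265 tilt [-0.00323319 -0.0028159  -0.99999081]
```

```bash
python3 -m jog '[{"wx":0,"wy":0,"wz":0,"dx":0,"dy":0.02,"dz":-0.12,"hand":0.5},{"wx":0,"wy":0,"wz":0,"dx":0,"dy":0,"dz":-0.12,"hand":0.5},{"wx":0,"wy":0,"wz":0,"dx":0,"dy":0,"dz":-0.08,"hand":0.5},{"wx":0,"wy":0,"wz":0,"dx":0,"dy":0,"dz":0,"hand":0.5},{"wx":0,"wy":0,"wz":0,"dx":0,"dy":0,"dz":0,"hand":0.5}]'; python3 - <<'E'
from h import *
s,R=st();print(s['tool_pos'],'tool y deg',np.degrees(np.arctan2(R[1,1],R[0,1])),'tilt',R[:,2])
E
```

```text
clock: 6.92
tool_pos: [0.536, 0.2321, 0.0552]
eef_rot: [0.059, 0.998, 0.0, 0.0]
contact_force: [-0.1, 0.7, -0.0]
opening: 0.499
finger_force: 0.0
[0.53602443 0.23213064 0.05515849] tool y deg 83.28874773906342 tilt [ 9.45897757e-04 -4.30499108e-05 -9.99999552e-01]
```

```bash
python3 -m jog '[{"wx":0,"wy":0,"wz":0,"dx":-0.004,"dy":0,"dz":-0.018,"hand":0.7},{"wx":0,"wy":0,"wz":0,"dx":0,"dy":0,"dz":0,"hand":0.85},{"wx":0,"wy":0,"wz":0,"dx":0,"dy":0,"dz":0,"hand":1},{"wx":0,"wy":0,"wz":0,"dx":0,"dy":0,"dz":0,"hand":1},{"wx":0,"wy":0,"wz":0,"dx":0,"dy":0,"dz":0,"hand":1}]' 8; python3 -m jog '[{"wx":0,"wy":0,"wz":0,"dx":0,"dy":0,"dz":0,"hand":1},{"wx":0,"wy":0,"wz":0,"dx":0,"dy":0,"dz":0,"hand":1}]'
```

```text
clock: 7.33
tool_pos: [0.5345, 0.2329, 0.0503]
eef_rot: [0.058, 0.998, 0.0, 0.001]
contact_force: [-0.1, -0.2, -0.1]
opening: 0.146
finger_force: 0.1
clock: 7.5
tool_pos: [0.5342, 0.2318, 0.0497]
eef_rot: [0.058, 0.998, -0.001, 0.0]
contact_force: [-0.2, -1.7, 3.3]
opening: 0.109
finger_force: 8.0
```

```bash
python3 -m jog '[{"wx":0,"wy":0,"wz":0,"dx":0,"dy":0,"dz":0,"hand":1},{"wx":0,"wy":0,"wz":0,"dx":0,"dy":0,"dz":0.03,"hand":1},{"wx":0,"wy":0,"wz":0,"dx":0,"dy":0,"dz":0.03,"hand":1},{"wx":0,"wy":0,"wz":0,"dx":0,"dy":0,"dz":0.03,"hand":1},{"wx":0,"wy":0,"wz":0,"dx":0,"dy":0,"dz":0.03,"hand":1}]' 50; python3 -m jog '[{"wx":0,"wy":0,"wz":0,"dx":0,"dy":0,"dz":0.1,"hand":1},{"wx":0,"wy":0,"wz":0,"dx":0,"dy":0,"dz":0.15,"hand":1},{"wx":0,"wy":0,"wz":0,"dx":0,"dy":0,"dz":0.15,"hand":1},{"wx":0,"wy":0,"wz":0,"dx":0,"dy":0,"dz":0.05,"hand":1},{"wx":0,"wy":0,"wz":0,"dx":0,"dy":0,"dz":0,"hand":1}]'
```

```text
clock: 7.92
tool_pos: [0.5342, 0.2336, 0.0805]
eef_rot: [0.058, 0.998, 0.001, 0.0]
contact_force: [1.1, 0.6, 0.3]
opening: 0.105
finger_force: 50.0
clock: 8.33
tool_pos: [0.5364, 0.2351, 0.1968]
eef_rot: [0.058, 0.998, 0.003, 0.004]
contact_force: [-0.5, 0.6, -0.6]
opening: 0.108
finger_force: 50.0
```

```bash
python3 -m jog '[{"wx":0,"wy":0,"wz":0.011,"dx":-0.0225,"dy":-0.1,"dz":0,"hand":1},{"wx":0,"wy":0,"wz":0.011,"dx":-0.0225,"dy":-0.15,"dz":0,"hand":1},{"wx":0,"wy":0,"wz":0.011,"dx":-0.0225,"dy":-0.15,"dz":0,"hand":1},{"wx":0,"wy":0,"wz":0.011,"dx":-0.0225,"dy":-0.15,"dz":0,"hand":1},{"wx":0,"wy":0,"wz":0,"dx":-0.0225,"dy":-0.15,"dz":0,"hand":1}]'; python3 -m jog '[{"wx":0,"wy":0,"wz":0,"dx":-0.0225,"dy":-0.15,"dz":0,"hand":1},{"wx":0,"wy":0,"wz":0,"dx":-0.0225,"dy":-0.15,"dz":0,"hand":1},{"wx":0,"wy":0,"wz":0,"dx":-0.0225,"dy":-0.1,"dz":0,"hand":1},{"wx":0,"wy":0,"wz":0,"dx":0,"dy":-0.08,"dz":0,"hand":1},{"wx":0,"wy":0,"wz":0,"dx":0,"dy":0,"dz":0,"hand":1}]'
python3 -m jog '[{"wx":0,"wy":0,"wz":0,"dx":0,"dy":0,"dz":0,"hand":1},{"wx":0,"wy":0,"wz":0,"dx":0,"dy":0,"dz":0,"hand":1}]'
python3 - <<'E'
from h import *
for i in range(3):
    s,R=st();print(s['tool_pos'],'tool y deg',np.degrees(np.arctan2(R[1,1],R[0,1])),'tilt',R[:,2])
    for n in['wrist','side']:
        c=r.camera_info(n);im=r.snapshot(n)
        if i==2:np.savez(f'{n}3.npz',**c);cv2.imwrite(f'pics/{n}3.png',im[:,:,::-1])
a=cv2.imread('pics/wrist3.png')[0:400,170:470];b=cv2.imread('pics/side3.png')[170:290,260:380]
cv2.imwrite('pics/c3.png',np.hstack([a,cv2.resize(b,(400,400),interpolation=cv2.INTER_CUBIC)]))
E
```

```text
clock: 8.75
tool_pos: [0.5049, 0.0566, 0.1913]
eef_rot: [0.013, 1.0, 0.0, -0.001]
contact_force: [-0.3, 0.4, 0.2]
opening: 0.106
finger_force: 50.0
clock: 9.17
tool_pos: [0.4876, -0.0674, 0.1911]
eef_rot: [0.018, 1.0, -0.001, -0.001]
contact_force: [0.9, -0.2, -1.3]
opening: 0.113
finger_force: 50.0
clock: 9.33
tool_pos: [0.4892, -0.0605, 0.1918]
eef_rot: [0.013, 1.0, 0.001, 0.0]
contact_force: [-0.6, -1.3, -0.5]
opening: 0.108
finger_force: 50.0
[ 0.48920798 -0.06054938  0.19175138] tool y deg 88.50594627447018 tilt [ 4.68708752e-05  1.67843490e-03 -9.99998590e-01]
[ 0.48930564 -0.0601628   0.19190111] tool y deg 88.58353293792038 tilt [ 1.63067115e-04  1.38086981e-03 -9.99999033e-01]
[ 0.48927023 -0.06059678  0.19197752] tool y deg 88.55990652808005 tilt [ 1.30767239e-04  8.62434159e-04 -9.99999620e-01]
```

View pics/c3.png

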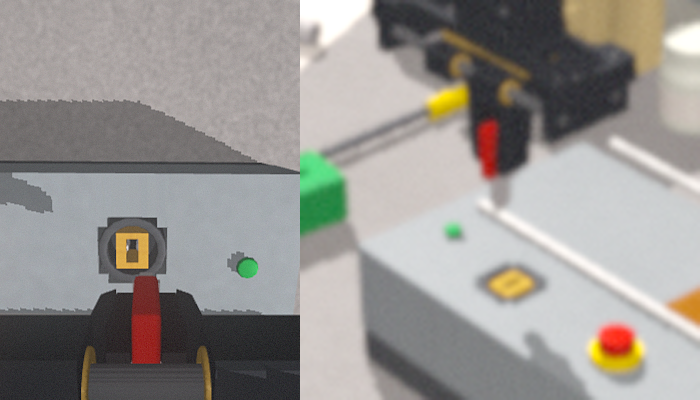

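The left part (wrist) shows the slot at about pixel (302,250) and the key head centred in the fingers. The right part (side) shows the key hanging straight, with its tip at about (321,232) and the slot at (324,255). Now I'll measure both precisely.

```bash
python3 - <<'E'
from h import *
c=dict(np.load('wrist3.npz'));S=dict(np.load('side3.npz'));im=cv2.imread('pics/wrist3.png');sd=cv2.imread('pics/side3.png')
def blob(im,win,lo,hi,smin,vmin,big=8):
    x0,y0,x1,y1=win;u=cv2.resize(im[y0:y1,x0:x1],None,fx=big,fy=big,interpolation=cv2.INTER_CUBIC)
    h=cv2.cvtColor(u,cv2.COLOR_BGR2HSV).astype(int);m=((h[...,0]>=lo)&(h[...,0]<=hi)&(h[...,1]>smin)&(h[...,2]>vmin)).astype(np.uint8)
    k=cv2.findContours(m,cv2.RETR_EXTERNAL,cv2.CHAIN_APPROX_NONE)[0];k=max(k,key=cv2.contourArea)
    rr=cv2.minAreaRect(k);o=(np.array(rr[0])+.5)/big-.5+[x0,y0];return o,np.array(rr[1])/big,rr[2],(k.reshape(-1,2)+.5)/big-.5+[x0,y0]
o,sz,a,k=blob(im,(270,215,335,285),15,30,120,180)
X=np.array([ray(c,q,.1)[:2] for q in k],np.float32);print('plug wrist',o,sz,a,ray(c,o,.1),cv2.minAreaRect(X*1000))
o2,sz,a,k2=blob(sd,(312,246,336,264),15,30,90,150)
X=np.array([ray(S,q,.1)[:2] for q in k2],np.float32);print('plug side',o2,ray(S,o2,.1),cv2.minAreaRect(X*1000))
L,_,_,_=blob(im,(395,250,435,285),50,80,100,60);print('lamp',L,ray(c,L,.106))
s,R=st();t=s['tool_pos'];print(t)
print('pred tip side',proj(S,t-[0,0,.036]),'head face mid',proj(S,t+[0,0,.0]))
rh=blob(sd,(310,195,335,235),0,8,120,60);print('red in side bbox',rh[3].min(0),rh[3].max(0))
for dx in(-.015,.015):
  print(dx,[proj(S,t+[dx,dy,dz])[0].round(1).tolist() for dy in(-.005,.005) for dz in(-.006,.032)])
  print(dx,'wrist',[proj(c,t+[dx,dy,dz])[0].round(1).tolist() for dy in(-.005,.005) for dz in(-.006,.032)])
E
```

```text
plug wrist [301.75  250.375] [35.125 32.125] 90.0 [ 0.49119971 -0.06981761  0.1       ] ((491.3601989746094, -69.88925170898438), (21.008806228637695, 24.044666290283203), 88.41702270507812)
plug side [322.86422443 254.81680965] [ 0.48880763 -0.06893954  0.1       ] ((489.10980224609375, -68.86260986328125), (30.238901138305664, 30.90831756591797), 87.31629943847656)
lamp [417.19136047 267.41257095] [0.50274056 0.00442226 0.106     ]
[ 0.48920359 -0.06120237  0.19199352]
pred tip side [[320.55977995 232.84874908]] head face mid [[320.46009691 219.14464152]]
red in side bbox [312.5625 205.5625] [319.1875 222.8125]
-0.015 [[317.0, 224.7], [316.9, 209.8], [314.0, 223.0], [313.8, 208.1]]
-0.015 wrist [[301.9, 272.5], [298.1, 313.4], [325.5, 271.9], [328.5, 312.7]]
0.015 [[326.9, 219.9], [326.9, 205.1], [323.9, 218.3], [323.8, 203.5]]
0.015 wrist [[304.3, 335.5], [301.3, 391.0], [326.7, 335.0], [329.8, 390.3]]
```

```bash
python3 - <<'E'
from h import *
c=dict(np.load('wrist3.npz'));im=cv2.imread('pics/wrist3.png')
h=cv2.cvtColor(im,cv2.COLOR_BGR2HSV).astype(int)
m=((h[...,0]<8)|(h[...,0]>172))&(h[...,1]>110)
m[:,:270]=0;m[:,350:]=0
for y in range(272,368,4):
    x=np.where(m[y])[0]
    if len(x):print(y,x.min(),x.max(),im[y,x.min()+1:x.max():4,2].tolist())
ys=np.where(m.any(1))[0];print(ys.min(),ys.max())
E
```

```text
276 308 322 [116, 112, 114, 110]
280 305 327 [122, 119, 115, 115, 112, 100]
284 304 327 [116, 119, 113, 110, 117, 102]
288 304 327 [115, 115, 115, 114, 113, 109]
292 304 328 [113, 115, 115, 112, 116, 106]
296 303 329 [116, 115, 116, 113, 115, 116, 106]
300 302 329 [111, 117, 117, 117, 111, 114, 105]
304 302 329 [118, 116, 117, 116, 111, 113, 107]
308 302 329 [114, 115, 113, 115, 114, 114, 103]
312 302 330 [116, 113, 113, 115, 108, 114, 106]
316 301 330 [116, 148, 149, 151, 150, 148, 143]
320 301 330 [130, 154, 149, 155, 152, 155, 145]
324 301 330 [135, 152, 156, 149, 156, 155, 150]
328 301 330 [137, 153, 153, 151, 153, 156, 150]
332 301 330 [126, 151, 152, 154, 154, 151, 143]
336 301 330 [130, 150, 151, 152, 148, 156, 145]
340 301 330 [122, 152, 153, 155, 154, 150, 144]
344 302 330 [144, 153, 151, 154, 152, 153, 140]
348 301 330 [119, 149, 158, 152, 149, 152, 144]
352 302 330 [141, 156, 151, 151, 153, 152, 132]
356 302 330 [146, 151, 151, 152, 151, 154, 136]
360 302 330 [145, 157, 152, 152, 151, 153, 137]
276 363
```

```bash
python3 -m jog '[{"wx":0,"wy":0,"wz":0,"dx":0.007,"dy":-0.039,"dz":-0.05,"hand":1},{"wx":0,"wy":0,"wz":0,"dx":0,"dy":0,"dz":-0.08,"hand":1},{"wx":0,"wy":0,"wz":0,"dx":0,"dy":0,"dz":-0.06,"hand":1},{"wx":0,"wy":0,"wz":0,"dx":0,"dy":0,"dz":0,"hand":1},{"wx":0,"wy":0,"wz":0,"dx":0,"dy":0,"dz":0,"hand":1}]'; python3 -m jog '[{"wx":0,"wy":0,"wz":0,"dx":0,"dy":0,"dz":0,"hand":1},{"wx":0,"wy":0,"wz":0,"dx":0,"dy":0,"dz":0,"hand":1}]'
python3 - <<'E'
from h import *
s,R=st();print(s['tool_pos'],'tool y deg',np.degrees(np.arctan2(R[1,1],R[0,1])),'tilt',R[:,2])
im=r.snapshot('side');w=r.snapshot('wrist')
cv2.imwrite('pics/c4.png',np.hstack([w[100:400,220:420,::-1].repeat(1,0),cv2.resize(im[200:280,285:365,::-1],(300,300),interpolation=cv2.INTER_CUBIC)]))
E
```

```text
clock: 10.05
tool_pos: [0.4905, -0.0715, 0.1442]
eef_rot: [0.013, 1.0, 0.0, -0.001]
contact_force: [0.3, -0.3, 0.2]
opening: 0.107
finger_force: 50.0
clock: 10.22
tool_pos: [0.4915, -0.0717, 0.1454]
eef_rot: [0.014, 1.0, 0.0, 0.001]
contact_force: [0.5, 0.5, -0.6]
opening: 0.112
finger_force: 50.0
[ 0.49153229 -0.07172505  0.14539877] tool y deg 88.42894626166947 tilt [ 1.76609287e-03  1.28627333e-04 -9.99998432e-01]
```

View pics/c4.png

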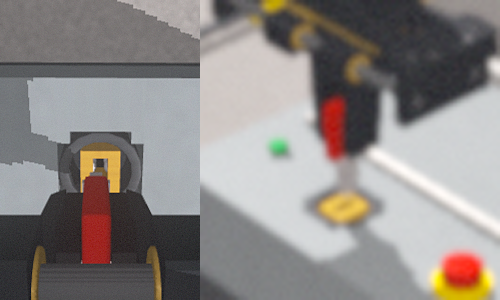

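The key tip hangs just above the slot: the head is at column ≈97 and the slot at ≈100 in the left crop. I'll nudge +y by about 1 mm and descend.

```bash
python3 -m jog '[{"wx":0,"wy":0,"wz":0,"dx":0,"dy":0.005,"dz":-0.03,"hand":1},{"wx":0,"wy":0,"wz":0,"dx":0,"dy":0,"dz":-0.02,"hand":1},{"wx":0,"wy":0,"wz":0,"dx":0,"dy":0,"dz":-0.01,"hand":1},{"wx":0,"wy":0,"wz":0,"dx":0,"dy":0,"dz":0,"hand":1}]'; python3 -m jog '[{"wx":0,"wy":0,"wz":0,"dx":0,"dy":0,"dz":-0.01,"hand":1},{"wx":0,"wy":0,"wz":0,"dx":0,"dy":0,"dz":0,"hand":1}]'
```

```text
clock: 10.65
tool_pos: [0.4903, -0.0706, 0.1287]
eef_rot: [0.014, 1.0, 0.0, -0.001]
contact_force: [-0.4, -0.0, -1.0]
opening: 0.111
finger_force: 50.0
clock: 10.82
tool_pos: [0.4908, -0.0705, 0.1266]
eef_rot: [0.014, 1.0, 0.0, -0.0]
contact_force: [-0.0, 0.8, 0.3]
opening: 0.109
finger_force: 50.0
```

```bash
python3 -m jog '[{"wx":0,"wy":0,"wz":0,"dx":0,"dy":0,"dz":-0.012,"hand":1},{"wx":0,"wy":0,"wz":0,"dx":0,"dy":0,"dz":-0.008,"hand":1}]'; python3 -m jog '[{"wx":0,"wy":0,"wz":0,"dx":0,"dy":0,"dz":-0.012,"hand":1},{"wx":0,"wy":0,"wz":0,"dx":0,"dy":0,"dz":-0.008,"hand":1}]';  python3 -m jog '[{"wx":0,"wy":0,"wz":0,"dx":0,"dy":0,"dz":-0.008,"hand":1},{"wx":0,"wy":0,"wz":0,"dx":0,"dy":0,"dz":0,"hand":1}]'
```

```text
clock: 10.98
tool_pos: [0.4914, -0.07, 0.1221]
eef_rot: [0.014, 1.0, 0.001, 0.001]
contact_force: [-0.3, 2.9, 3.7]
opening: 0.109
finger_force: 50.0
clock: 11.15
tool_pos: [0.4918, -0.0702, 0.1175]
eef_rot: [0.014, 1.0, 0.0, 0.001]
contact_force: [-0.8, 2.1, 7.2]
opening: 0.11
finger_force: 50.0
clock: 11.32
tool_pos: [0.4916, -0.0702, 0.1149]
eef_rot: [0.014, 1.0, 0.0, 0.001]
contact_force: [2.1, 1.5, -4.5]
opening: 0.11
finger_force: 50.0
```

```bash
python3 -m jog '[{"wx":0,"wy":0,"wz":0,"dx":0,"dy":0,"dz":-0.012,"hand":1},{"wx":0,"wy":0,"wz":0,"dx":0,"dy":0,"dz":0,"hand":1}]'; python3 -m jog '[{"wx":0,"wy":0,"wz":0,"dx":0,"dy":0,"dz":-0.012,"hand":1},{"wx":0,"wy":0,"wz":0,"dx":0,"dy":0,"dz":0,"hand":1}]'
```

```text
clock: 11.48
tool_pos: [0.4916, -0.0701, 0.1118]
eef_rot: [0.014, 1.0, 0.001, 0.001]
contact_force: [2.7, 2.3, -5.5]
opening: 0.104
finger_force: 50.0
clock: 11.65
tool_pos: [0.4918, -0.0701, 0.1096]
eef_rot: [0.014, 1.0, 0.0, 0.001]
contact_force: [0.8, 2.8, 5.8]
opening: 0.108
finger_force: 50.0
```

```bash
python3 -m jog '[{"wx":0,"wy":0,"wz":0,"dx":0,"dy":0,"dz":-0.008,"hand":1},{"wx":0,"wy":0,"wz":0,"dx":0,"dy":0,"dz":0,"hand":1}]'
```

```text
clock: 11.82
tool_pos: [0.4918, -0.0701, 0.1093]
eef_rot: [0.014, 1.0, -0.0, 0.002]
contact_force: [-3.7, 3.5, 26.5]
opening: 0.11
finger_force: 50.0
```

The key is home: the collar seats at TCP z 0.1093, where 0.110 was expected, with a sharp rise in force. I'll ease the downward push and turn clockwise.

```bash
python3 -m jog '[{"wx":0,"wy":0,"wz":-0.02,"dx":0,"dy":0,"dz":0.004,"hand":1},{"wx":0,"wy":0,"wz":-0.04,"dx":0,"dy":0,"dz":0,"hand":1},{"wx":0,"wy":0,"wz":-0.04,"dx":0,"dy":0,"dz":0,"hand":1},{"wx":0,"wy":0,"wz":-0.04,"dx":0,"dy":0,"dz":0,"hand":1},{"wx":0,"wy":0,"wz":-0.04,"dx":0,"dy":0,"dz":0,"hand":1}]' 58; python3 - <<'E'
from h import *
s,R=st();print('tool y deg',np.degrees(np.arctan2(R[1,1],R[0,1])),'tilt',R[:,2],'M',s['moment'],'F',s['contact_force'],s['q'])
E
```

```text
clock: 12.23
tool_pos: [0.4916, -0.0704, 0.1095]
eef_rot: [0.194, 0.981, 0.0, 0.001]
contact_force: [-1.9, 2.9, 16.5]
opening: 0.106
finger_force: 58.0
tool y deg 67.59780987394105 tilt [ 2.49153918e-03 -5.35325092e-05 -9.99996895e-01] M [0.6532526  0.35583175 0.02502767] F [-1.87041773  2.88870075 16.47694188] [ 0.1609352   0.74522668 -0.18094743  2.06053198  0.35180937  0.36195897
  0.87670197]
```

```bash
python3 -m jog '[{"wx":0,"wy":0,"wz":-0.055,"dx":0,"dy":0,"dz":0,"hand":1},{"wx":0,"wy":0,"wz":-0.055,"dx":0,"dy":0,"dz":0,"hand":1},{"wx":0,"wy":0,"wz":-0.055,"dx":0,"dy":0,"dz":0,"hand":1},{"wx":0,"wy":0,"wz":-0.055,"dx":0,"dy":0,"dz":0,"hand":1},{"wx":0,"wy":0,"wz":-0.055,"dx":0,"dy":0,"dz":0,"hand":1}]'; python3 - <<'E'
from h import *
s,R=st();print('tool y deg',np.degrees(np.arctan2(R[1,1],R[0,1])),'tilt',R[:,2],'M',s['moment'],'F',s['contact_force'],s['q'])
E
python3 -m jog '[{"wx":0,"wy":0,"wz":-0.055,"dx":0,"dy":0,"dz":0,"hand":1},{"wx":0,"wy":0,"wz":-0.055,"dx":0,"dy":0,"dz":0,"hand":1},{"wx":0,"wy":0,"wz":-0.055,"dx":0,"dy":0,"dz":0,"hand":1},{"wx":0,"wy":0,"wz":-0.05,"dx":0,"dy":0,"dz":0,"hand":1},{"wx":0,"wy":0,"wz":-0.05,"dx":0,"dy":0,"dz":0,"hand":1}]'; python3 - <<'E'
from h import *
s,R=st();print('tool y deg',np.degrees(np.arctan2(R[1,1],R[0,1])),'tilt',R[:,2],'M',s['moment'],'F',s['contact_force'],s['q'])
E
```

```text
clock: 12.65
tool_pos: [0.4912, -0.0706, 0.1094]
eef_rot: [0.454, 0.891, 0.0, 0.001]
contact_force: [-2.6, 2.4, 17.5]
opening: 0.108
finger_force: 58.0
tool y deg 35.99569395777538 tilt [ 1.57549865e-03 -2.38988069e-04 -9.99998730e-01] M [0.54196244 0.41466959 0.12339831] F [-2.57954198  2.43096411 17.51247412] [ 0.08641568  0.74265482 -0.05947898  2.06470255  0.12279209  0.33587634
  0.55488806]
clock: 13.07
tool_pos: [0.4908, -0.0707, 0.1095]
eef_rot: [0.671, 0.741, 0.0, 0.0]
contact_force: [-2.3, 2.7, 17.5]
opening: 0.106
finger_force: 58.0
tool y deg 5.647219270285386 tilt [ 6.93257693e-04  6.25615487e-05 -9.99999758e-01] M [0.4862011  0.5280321  0.11411993] F [-2.33395554  2.69262446 17.47215225] [ 0.01938267  0.74564234  0.05011413  2.06838539 -0.10563211  0.32920821
  0.25475075]
```

```bash
python3 -m jog '[{"wx":0,"wy":0,"wz":-0.03,"dx":0,"dy":0,"dz":0,"hand":1},{"wx":0,"wy":0,"wz":-0.03,"dx":0,"dy":0,"dz":0,"hand":1},{"wx":0,"wy":0,"wz":0,"dx":0,"dy":0,"dz":0,"hand":1}]'; python3 - <<'E'
from h import *
s,R=st();print('tool y deg',np.degrees(np.arctan2(R[1,1],R[0,1])),'M',s['moment'],'F',s['contact_force'])
E
python3 -m jog '[{"wx":0,"wy":0,"wz":-0.02,"dx":0,"dy":0,"dz":0,"hand":1},{"wx":0,"wy":0,"wz":-0.02,"dx":0,"dy":0,"dz":0,"hand":1},{"wx":0,"wy":0,"wz":0,"dx":0,"dy":0,"dz":0,"hand":1}]'; python3 - <<'E'
from h import *
s,R=st();print('tool y deg',np.degrees(np.arctan2(R[1,1],R[0,1])),'M',s['moment'],'F',s['contact_force'])
E
```

```text
clock: 13.32
tool_pos: [0.4908, -0.0706, 0.1094]
eef_rot: [0.714, 0.7, 0.0, 0.0]
contact_force: [-1.2, 1.9, 18.7]
opening: 0.109
finger_force: 58.0
tool y deg -1.090540689090313 M [0.58419442 0.54694263 0.06983842] F [-1.18550781  1.92234853 18.74515509]
clock: 13.57
tool_pos: [0.491, -0.0704, 0.1095]
eef_rot: [0.741, 0.672, 0.0, 0.0]
contact_force: [-1.9, 2.9, 17.9]
opening: 0.107
finger_force: 58.0
tool y deg -5.603907106373633 M [0.62380009 0.48844549 0.15272529] F [-1.85603491  2.88774815 17.87738898]
```

```bash
cat > m.py <<'E'
from h import *
s,R=st();print('tool y deg',np.degrees(np.arctan2(R[1,1],R[0,1])),'M',s['moment'],'F',s['contact_force'],s['q'][6])
E
for i in 1 2; do python3 -m jog '[{"wx":0,"wy":0,"wz":-0.015,"dx":0,"dy":0,"dz":0,"hand":1},{"wx":0,"wy":0,"wz":0,"dx":0,"dy":0,"dz":0,"hand":1},{"wx":0,"wy":0,"wz":0,"dx":0,"dy":0,"dz":0,"hand":1}]' >/dev/null; python3 m.py; done
```

```text
tool y deg -7.208531278515279 M [0.60616962 0.46373084 0.21656375] F [-2.38478027  3.20622894 17.81437514] 0.12808092989150366
tool y deg -8.90589534662151 M [0.61160121 0.48420792 0.34401776] F [-1.55798571  3.57019184 17.93341199] 0.1112643452938823
```

```bash
python3 - <<'E'
from h import *
w=r.snapshot('wrist');s=r.snapshot('side');t=r.snapshot('top')
f=lambda a,w_,h_:cv2.resize(a,(w_,h_),interpolation=cv2.INTER_CUBIC)
top=np.hstack([f(w[150:400,190:440],300,300),f(s[190:290,280:380],300,300)])
bot=np.hstack([f(s[200:350,270:470],400,300),f(t[170:290,280:440],400,300)])
top=np.hstack([top,np.zeros((300,200,3),np.uint8)])
cv2.imwrite('pics/f.png',np.vstack([top,bot])[:,:,::-1])
E
python3 m.py
```

```text
tool y deg -8.903698194028534 M [0.61430676 0.45911854 0.30228983] F [-1.27270824  2.25363712 18.11393339] 0.11134328912235604
```

View pics/f.png

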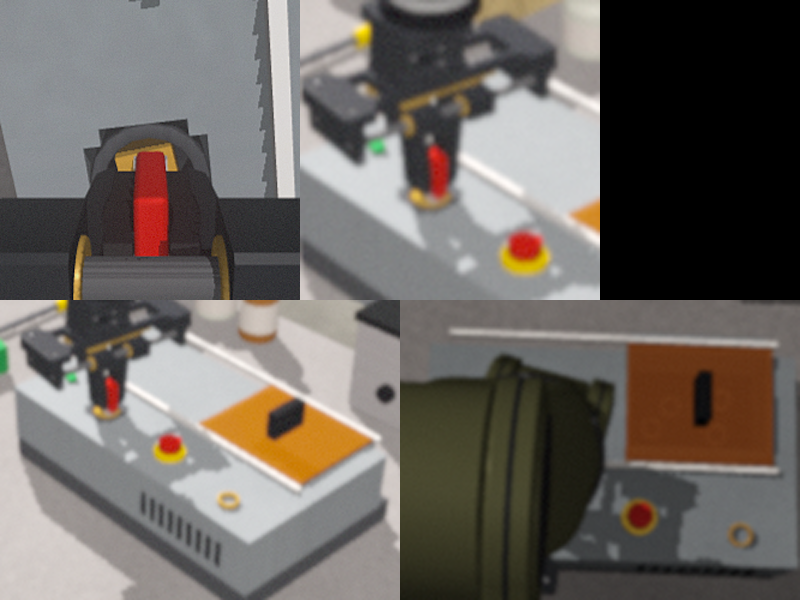

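The pictures show the key home and turned in the grip, the plug turned with it, the window fully shut and ring_c untouched. The steady turning moment of about 0.3 N m, against a spring of 0.09 N m, confirms the plug is on its stop.

```bash
python3 -c "
from plant import r
print(r.finish_job())"
```

```text
the job is handed in; nothing more can be done
None
```

The job is handed in: the window is shut, the key is fully home and held clockwise against the stop in the gripper, and the arm did not touch the other items on the bench.

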